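# Start the microcentrifuge

### The arm

A 6-joint arm with a two-finger parallel gripper is mounted at the origin on the work surface. World frame = base frame: x ahead of the robot, y to its left, z up, the work surface at z = 0. Lengths are in m, angles in rad, forces in N, time in s.
With the tool pointing down it reaches from about 0.225 to 0.725 m from the base axis. Payload 3.1 kg.
Tool frame: the origin (TCP) lies on the centre line of the jaws, within the pads' length; the fingertips stand 17 mm ahead of it and the grasp point (between the pads) lies 2 mm behind it; z points along the fingers, y is the direction in which the jaws open and shut (so a half turn about z gives the same grasp; the last joint's range is limited). The gripper opens to 85 mm and grips with 20 to 120 N. Pads are 22 mm wide; open, the fingers measure 114 mm over their backs; the gripper's body (76 mm by 85 mm) begins 54 mm behind the grasp point. The pads swing forward as they close: fully open they stand 13 mm farther back than shut.
Start: joints at [-1.444, 0.048, 0.099, 1.622, 0, 1.443], TCP at [0.132, -0.508, 0.248] pointing down, gripper open.
Joint ranges: [-2.91, 2.91], [-0.99, 1.94], [-1.21, 1.42], [-2.12, 2.29], [-1.49, 1.47], [-3.14, 3.14]. Speed limits (rad/s): [2.79, 2.79, 3.14, 3.14, 3.14, 3.14].

### API

Orientations are given as [roll, pitch, yaw] about the fixed x, y, z axes, in that order (R = Rz(yaw) Ry(pitch) Rx(roll)).
In Python, from rig import status, viewer, ctrl gives the robot as it stands.
- The arm moves only by the tool jog_arm, never from a script. Its argument "increments" is a list of rows, each a list of 3 entries, a list of its own where there are three numbers: the shift along the world's x, y, z in mm, then the turn, a rotation vector about the world's x, y, z in rad, then the closure, from 0 (fully open) to 1 (shut). A call has exactly 10 rows; each row is the pose to reach, as a shift and turn from the pose measured when the call began; what a row does not reach only later rows make up. A row lasts 1/12 s, in which the tool goes at most 41.7 mm and 7.16 degrees, less where a joint would pass 70% of its speed; a pose out of reach is approached as far as the arm can. A call with a gripper value outside its range is refused whole. The fingers move at their own pace and stop on an object; "newtons" is the grip in N (left out, the last holds). Time passes only in rows, so rows that repeat a pose let the fingers close, or fill a call up. It gives the time, the measured TCP pose, the force and the opening at its end, in the units of the state.
- status.sense(): the state, without advancing time (a new reading comes with each control period).
- viewer.snapshot(name): name is "side" or "top" or "wrist"; returns a dict with "image" (384x512x3 uint8, red, green, blue), "range_z" (384x512 float32, m along the optical axis (not along the pixel's ray), 0 where there is no reading), "fx", "fy", "cx", "cy" (pixels), "dist_coeffs" ([k1, k2, p1, p2, k3] as OpenCV has them; the pictures are not rectified), "R" (3x3) and "t" (3): a world point X has camera coordinates R X + t. Camera axes: x right, y down, z forward; pixel columns grow to the right and rows downward; lengths in m; the calibration is good to about 2 mm. A picture is of the moment at which its call begins.
- ctrl.finish_job(): hands the job in, once; it reports no verdict.
The state is a dict: "t": time; "joint_positions": joint angles; "dq": joint speeds; "joint_torque": joint torques, N m; "tool_pos": TCP position; "tool_rot": TCP orientation; "contact_force": force on the tool from outside, world axes, zero at the start; "torque": the same for the moment, N m; "width": finger opening in m.
Only numpy, scipy, OpenCV 4.12 (cv2) and the standard library are available. Lean on these libraries where they do the work, as an engineer would, in place of code of your own. Each camera call takes 0.05 s, during which the arm holds its last target.

### The job

The little bench centrifuge is loaded and its lid stands half open; start it with your fingertips, touching everything lightly and lifting nothing. Switch it on by pressing the raised far half of the rocker switch fully over; then, with the lid still open, tap the middle of the three small square program keys; then push the lid down on top near its front edge until it is fully shut, without slamming it; last tap the long start key. Press no other key, work the keys only with the power on, and leave the things standing around the machine where they are.

Things in the scene. Friction and masses are not known exactly. Their poses are not given: they have to be found in the camera images.
- centrifuge: Bench microcentrifuge, off-white case, fixed, 280 mm deep (its x: front at -150, back at +130), 220 wide (its y), 131 high with the lid shut. Origin on the bench under the case. x points from front to back (away from the worker), y to the worker's left, z up. In front a console sloping 25 degrees towards the worker, behind it the rotor chamber with its lid.
- console: The sloping front panel, 94 up the slope x 220 wide, fixed to the case. Origin: centre of its surface, 88 above the bench. x up the slope, y to the worker's left, z out of the panel, leaning 25 degrees towards the worker. Left: dark display window over three small square program keys. Right of them: round lid-release key over the long start key. Right edge: black rocker switch.
- rocker (a joint): Rocker switch angle: 0 = off (far half raised, as at the start), 0.34 rad = on (far half down against its stop); on counts from 0.27. It stays where it is left. It needs about 1 N at the end of the paddle, up to 3 N near the pivot.
- rocker_far (a point): Point on top of the far half of the black rocker paddle, 14 mm from its pivot line. The paddle is 36 long (up the slope) x 20 wide; the pivot line runs across the panel, 4 above its surface. Off, this point stands 9 above the panel; on, about 4.5.
- prog_mid (a joint): Travel of the middle program key, m: 0 = up, 0.004 = fully in; a tap counts from 0.0025. Every key moves straight into the panel on a spring: about 1.2 N to start, 4 N fully in, then a hard stop; it springs back.
- prog_mid_top (a point): Centre of the top of the middle square program key (14 x 14 mm, dark grey like all keys, top 6 above the panel). Its neighbours stand 30 to the left and right, centre to centre.
- prog_left (a joint): Travel of the left program key (14 x 14, 30 to the left of the middle one), m; leave alone.
- prog_right (a joint): Travel of the right program key (14 x 14, 30 to the right of the middle one), m; leave alone.
- lid (a joint): Lid angle, rad: 0 = shut, opens upward to 1.25; starts between 0.6 and 0.85. A stiff hinge keeps the lid where it is left; pushing it down at the front takes about 1 to 3 N, and it stops hard at 0.
- lid_front (a point): Point on the outer (upper) face of the lid, mid-width, 31 mm behind the front edge, 135 from the hinge line and 21 above the plane of the lid's underside, which holds that line. 131 above the bench when shut. Lid: light grey slab 166 long, 208 wide, 21 thick, with a 6 mm finger lip at the front and a round dark port. Open, its outer face looks up and away from the worker.
- lid_hinge (a point): Middle of the lid's hinge line, at the back of the machine, 110 above the bench; the line runs along the centrifuge's y axis. The lid turns about it in the centrifuge's x-z plane.
- start (a joint): Travel of the start key, m: 0 = up, 0.004 = fully in; a tap counts from 0.0025.
- start_top (a point): Centre of the top of the long start key, 36 (across the panel) x 16, on the lower part of the console, between the right program key (48 to its left, centre to centre) and the rocker switch (54 to its right).
- release (a joint): Travel of the round lid-release key (diameter 16, 42 up the slope from the start key), m; leave alone.
- tube_rack: White rack with microtubes, 115 x 62 x 41 high, loose, standing beside the machine; leave alone. Origin under its centre.
- tip_box: Pipette tip box, dark blue with a pale lid, 117 x 80 x 65 high, loose, beside the machine; leave alone. Origin under its centre.
- reagent_bottle: Small bottle with a blue cap, diameter 56, 115 high, loose, beside the machine; leave alone. Origin under its centre.
- beaker: Small clear beaker, diameter 60, 72 high, loose, beside the machine; leave alone. Origin under its centre.

How it is judged:
On the way, in this order (a step that is already met when the one before it is completed fails the run):
1. the rocker switch is pressed over to on, the lid still open (value of joint rocker above 0.27 rad and value of joint lid above 0.4 rad), for 0.1 s.
2. the middle program key is tapped, power on and lid still open (all of step 1 and value of joint prog_mid above 0.0025 m), for 0.02 s.
3. the lid is pushed fully shut (value of joint lid below 0.03 rad and value of joint rocker above 0.27 rad), for 0.1 s.
4. the start key is tapped, power on and lid shut (all of step 3 and value of joint start above 0.0025 m), for 0.02 s.
At the end, for the whole second after the job is handed in: The rocker is on (0.27 rad or more), the lid is shut (within 0.03 rad), all five keys have sprung back (within 1 mm), and the rack, tip box, bottle and beaker stand within 15 mm of where they were, bottle and beaker upright (all of step 3 and value of joint each of start, prog_mid, prog_left, prog_right, release below 0.001 m and distance of each of tube_rack, tip_box, reagent_bottle, beaker from where it was at the start of the episode below 0.015 m and angle between each of reagent_bottle, beaker's own z axis and vertical below 0.2 rad); the robot touches nothing.
It fails at once if a key that was not asked for is pressed in (value of joint any of prog_left, prog_right, release above 0.0015 m).
It fails at once if the start key is pressed with the power off or the lid not shut, or the program key is pressed or the lid shut with the power off ((value of joint start above 0.0015 m and (value of joint rocker below 0.2 rad or value of joint lid above 0.06 rad)) or (value of joint prog_mid above 0.0025 m and value of joint rocker below 0.2 rad) or (value of joint lid below 0.1 rad and value of joint rocker below 0.2 rad)).
It fails at once if the lid is slammed (faster than 1.8 rad/s) (velocity of joint lid below -1.8 rad/s).
It fails at once if the machine is pressed harder than 30 N (contact force between any of the fingers, the arm and centrifuge above 30 N).
It fails at once if a thing standing beside the machine is shoved, lifted or carried (moved 15 mm or more), or the lid is lifted further open (past 1.0 rad) (distance of any of tube_rack, tip_box, reagent_bottle, beaker from where it was at the start of the episode above 0.015 m or value of joint lid above 1 rad).
It also fails if it takes over 58 s, if anything falls off the work surface, if the arm or the gripper's body presses on something with over 40 N, if the wrist force passes 120 N, or if a joint passes its speed limit or range.

## Working session

There is one attempt and no reset: what is moved stays moved. The work goes in short steps, Python scripts to look and compute and a tool call to move; the robot and the scene stay as the last step left them, time stands still between calls to the robot, and variables do not carry over. Pictures are saved under pics/ and viewed, and the job is handed in when it is done.

Besides the shell and the picture viewer there is one more tool, called as name(argument=value, ...) on one line, values as JSON. jog_arm: Moves the arm, as the interface text tells. Its arguments: {"type":"object","properties":{"increments":{"type":"array","items":{"type":"array"}},"newtons":{"type":"number"}},"required":["increments"]}

```bash
ls; mkdir -p pics; python3 - <<'E'
from rig import status, viewer, ctrl
import cv2,numpy as np,pickle
print(status.sense())
for n in ["side","top","wrist"]:
    s=viewer.snapshot(n); cv2.imwrite(f"pics/{n}0.png",s["image"][:,:,::-1]); pickle.dump(s,open(f"{n}0.pkl","wb"))
    print(n,s["fx"],s["fy"],s["cx"],s["cy"],s["dist_coeffs"],s["R"],s["t"])
E
```

```text
pics
{'t': 0.0, 'joint_positions': array([-1.44381741e+00,  4.87942079e-02,  9.75300155e-02,  1.62202858e+00,
        2.04468320e-05,  1.44303153e+00]), 'dq': array([-1.49073281e-03,  1.24795341e-03, -6.12482539e-06, -1.48540384e-03,
       -7.45274653e-04, -8.56980575e-04]), 'joint_torque': array([-4.30296977e-04, -3.38779020e+01,  3.20016038e+01,  2.01462657e-02,
       -1.42048825e-04, -3.89509758e-08]), 'tool_pos': array([ 0.1322331 , -0.50744969,  0.24706055]), 'tool_rot': array([-3.13911917e+00, -3.38369981e-04,  2.54743274e-01]), 'contact_force': array([-0.46570023, -0.05713993,  0.17245754]), 'torque': array([ 0.0086421 , -0.02529696,  0.02727524]), 'width': 0.08511231532381604}
side 369.1504910587165 369.1504910587165 257.36077986639657 195.56334642193792 [-0.08419579  0.          0.          0.          0.        ] [[ 0.67159641 -0.74077127  0.01470292]
 [-0.56347416 -0.52353992 -0.63906402]
 [ 0.48109784  0.42090839 -0.769013  ]] [-0.38187674  0.43850808  0.56295098]
top 418.57680279086895 418.57680279086895 258.4145656822292 192.70724469580966 [-0.02778573  0.          0.          0.          0.        ] [[ 0.00230157 -0.99991841  0.01256466]
 [-0.98338366 -0.00454396 -0.1814826 ]
 [ 0.18152488 -0.01193818 -0.98331388]] [0.04024363 0.63541029 0.90205492]
wrist 340.642994208713 340.642994208713 255.5515690526958 196.8050365329648 [-0.09016585  0.          0.          0.          0.        ] [[ 0.25266764 -0.96755171 -0.00165816]
 [-0.92214092 -0.24132717  0.30235297]
 [-0.29294229 -0.07486575 -0.95319459]] [-0.52253166 -0.04061692  0.37802564]
```

View pics/side0.png

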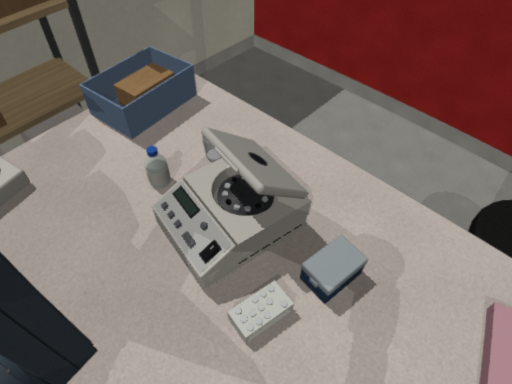

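View pics/top0.png

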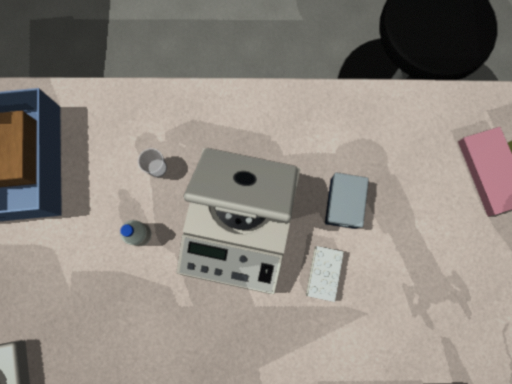

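View pics/wrist0.png

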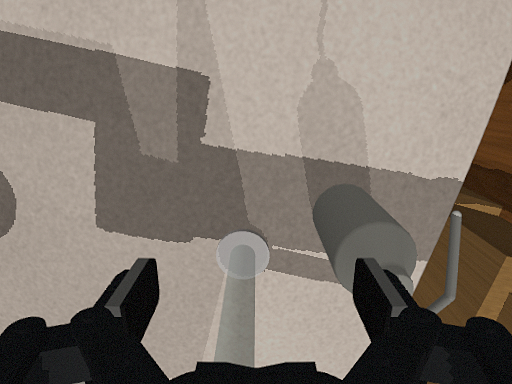

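```bash
cat > h.py <<'E'
import numpy as np,cv2
def rays(s,uv):
    K=np.array([[s["fx"],0,s["cx"]],[0,s["fy"],s["cy"]],[0,0,1]])
    p=cv2.undistortPoints(np.array(uv,float).reshape(-1,1,2),K,np.array(s["dist_coeffs"])).reshape(-1,2)
    d=np.c_[p,np.ones(len(p))]
    R=np.array(s["R"]);t=np.array(s["t"])
    return -R.T@t, d@R      # centre, world dirs (z=1 in cam)
def pt(s,u,v):
    z=s["range_z"][int(round(v)),int(round(u))]
    c,d=rays(s,[(u,v)]); return c+z*d[0]
def cloud(s):
    h,w=s["range_z"].shape
    uu,vv=np.meshgrid(np.arange(w),np.arange(h))
    c,d=rays(s,np.c_[uu.ravel(),vv.ravel()])
    return (c+d*s["range_z"].reshape(-1,1)).reshape(h,w,3)
def tri(sa,a,sb,b):
    c1,d1=rays(sa,[a]);c2,d2=rays(sb,[b]);d1=d1[0]/np.linalg.norm(d1);d2=d2[0]/np.linalg.norm(d2)
    A=np.c_[d1,-d2];x=np.linalg.lstsq(A,c2-c1,rcond=None)[0]
    p=c1+x[0]*d1;q=c2+x[1]*d2
    return (p+q)/2,np.linalg.norm(p-q)
def proj(s,X):
    K=np.array([[s["fx"],0,s["cx"]],[0,s["fy"],s["cy"]],[0,0,1]])
    r,_=cv2.Rodrigues(np.array(s["R"]))
    return cv2.projectPoints(np.array(X,float).reshape(-1,1,3),r,np.array(s["t"]),K,np.array(s["dist_coeffs"]))[0].reshape(-1,2)
E
python3 - <<'E'
import pickle,cv2
s=pickle.load(open("top0.pkl","rb"));im=s["image"][215:300,170:295,::-1]
cv2.imwrite("pics/topz.png",cv2.resize(im,None,fx=6,fy=6,interpolation=cv2.INTER_CUBIC))
s=pickle.load(open("side0.pkl","rb"));im=s["image"][170:285,145:275,::-1]
cv2.imwrite("pics/sidez.png",cv2.resize(im,None,fx=5,fy=5,interpolation=cv2.INTER_CUBIC))
E
```

```text
(no output)
```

View pics/topz.png

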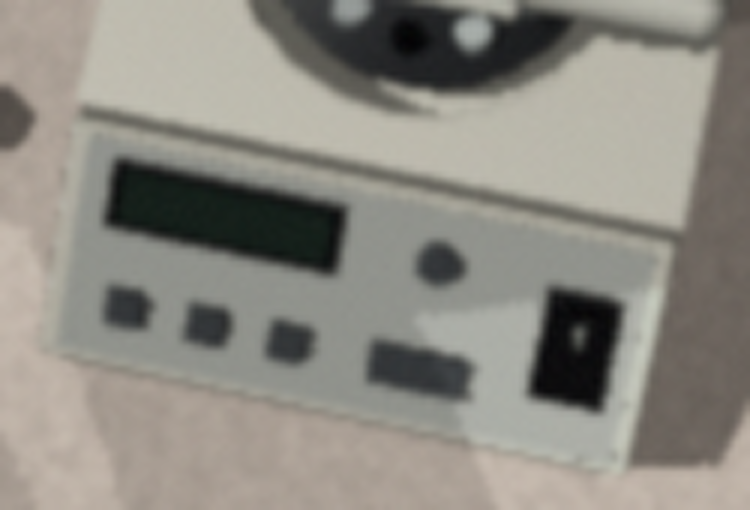

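View pics/sidez.png

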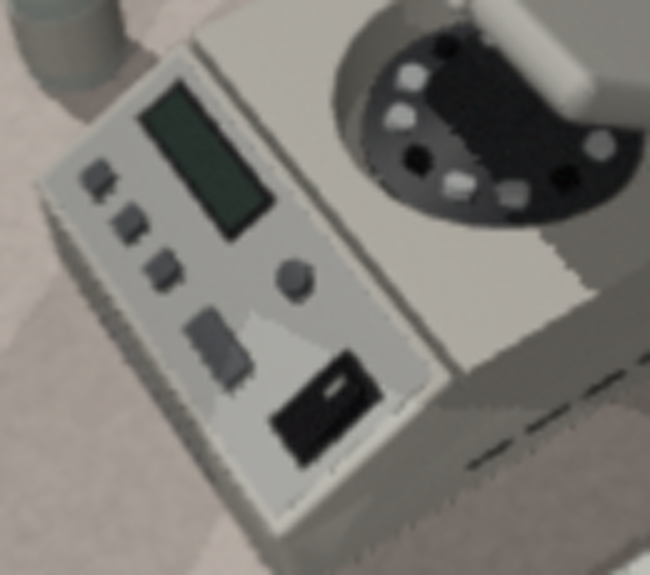

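```bash
python3 - <<'E'
import pickle
from h import *
T=pickle.load(open("top0.pkl","rb"));S=pickle.load(open("side0.pkl","rb"))
tz=lambda x,y:((x+.5)/6-.5+170,(y+.5)/6-.5+215)
sz=lambda x,y:((x+.5)/5-.5+145,(y+.5)/5-.5+170)
P={}
for n,a,b in [("left",(128,307),(98,179)),("mid",(208,325),(130,222)),("right",(290,341),(163,270)),("start",(419,369),(218,347)),("rel",(440,263),(295,279)),("rock",(577,349),(326,408))]:
    p,e=tri(T,tz(*a),S,sz(*b));P[n]=p
    print(n,p.round(4),round(e,4),pt(T,*tz(*a)).round(4),pt(S,*sz(*b)).round(4))
# console plane
for s,f,pol in [(T,tz,[(100,145),(660,250),(615,455),(70,340)]),(S,sz,[(185,60),(435,380),(280,520),(50,185)])]:
    m=np.zeros(s["range_z"].shape,np.uint8);cv2.fillPoly(m,[np.array([f(*q) for q in pol]).round().astype(int)],1)
    # bright pixels = panel
    g=s["image"].max(2)>110
    X=cloud(s)[(m>0)&g&(s["range_z"]>0)]
    for _ in range(4):
        c=X.mean(0);n=np.linalg.svd(X-c,full_matrices=False)[2][2];n*=np.sign(n[2]);d=(X-c)@n
        X=X[abs(d)<max(2*d.std(),.001)]
    print("plane",len(X),c.round(4),n.round(4),"tilt",np.degrees(np.arccos(n[2])),"yaw",np.degrees(np.arctan2(-n[1],-n[0])),d.std())
    print({k:round(float((v-c)@n),4) for k,v in P.items()})
print("row dir",np.degrees(np.arctan2(*(P['left']-P['start'])[:2]))); print({k:np.linalg.norm(P['start']-v).round(4) for k,v in P.items()})
E
```

```text
left [0.4698 0.1879 0.0842] 0.0009 [0.4694 0.1881 0.0842] [0.4699 0.1872 0.0848]
mid [0.4637 0.1587 0.0852] 0.0015 [0.4631 0.1589 0.0868] [0.4643 0.1581 0.0855]
right [0.4579 0.1294 0.084 ] 0.0008 [0.4576 0.1294 0.0864] [0.4577 0.1284 0.0853]
start [0.4481 0.083  0.0846] 0.0007 [0.4478 0.0832 0.0835] [0.449  0.0838 0.0828]
rel [0.4855 0.0753 0.1011] 0.0012 [0.4849 0.0755 0.1037] [0.4854 0.0742 0.1024]
rock [0.4556 0.0264 0.0916] 0.0013 [0.4551 0.0269 0.0963] [0.4546 0.0239 0.0959]
plane 1961 [0.4705 0.0979 0.0889] [-0.4146  0.0837  0.9062] tilt 25.020282806374748 yaw -11.419983202136999 0.0011698389222637151
{'left': 0.0036, 'mid': 0.0045, 'right': 0.0034, 'start': 0.0041, 'rel': 0.003, 'rock': 0.0026}
plane 1919 [0.4698 0.0914 0.0882] [-0.4126  0.0856  0.9069] tilt 24.921288679049752 yaw -11.715326811072824 0.0008401243909928321
{'left': 0.0047, 'mid': 0.0056, 'right': 0.0044, 'start': 0.0049, 'rel': 0.0039, 'rock': 0.0034}
row dir 11.675004825932845
{'left': np.float64(0.1071), 'mid': np.float64(0.0773), 'right': np.float64(0.0474), 'start': np.float64(0.0), 'rel': np.float64(0.0416), 'rock': np.float64(0.0576)}
```

jog_arm(increments=[[[17, 27, 3], [0, 0, -0.046], 1], [[34, 54, 6], [0, 0, -0.092], 1], [[51, 81, 9], [0, 0, -0.138], 1], [[68, 108, 12], [0, 0, -0.184], 1], [[85, 135, 15], [0, 0, -0.23], 1], [[102, 162, 18], [0, 0, -0.276], 1], [[119, 189, 21], [0, 0, -0.322], 1], [[136, 216, 24], [0, 0, -0.368], 1], [[153, 243, 27], [0, 0, -0.414], 1], [[170, 270, 30], [0, 0, -0.46], 1]], newtons=20)

```text
t: 0.98
tool_pos: [0.3026, -0.2361, 0.2773]
tool_rot: [-3.14, -0.0, -0.208]
contact_force: [1.0, -0.9, 0.5]
width: -0.0001
```

```bash
python3 - <<'E'
from rig import status, viewer
import cv2,numpy as np,pickle
from scipy.spatial.transform import Rotation as Ro
q=status.sense();print(q)
Rt=Ro.from_euler('xyz',q['tool_rot']).as_matrix()
for n in ["side","wrist"]:
    s=viewer.snapshot(n); cv2.imwrite(f"pics/{n}1.png",s["image"][:,:,::-1]); pickle.dump(s,open(f"{n}1.pkl","wb"))
    if n=="wrist": print("cam in tool",Rt.T@(-np.array(s["R"]).T@np.array(s["t"])-q['tool_pos']))
# lid geometry
from h import *
T=pickle.load(open("top0.pkl","rb"));X=cloud(T)
ex=np.array([.979,-.203,0]);ey=np.array([.203,.979,0])
m=np.zeros((384,512),np.uint8);cv2.fillPoly(m,[np.array([(205,155),(292,172),(286,208),(194,190)])],1)
A=X[(m>0)&(T["range_z"]>0)]
for _ in range(4):
    c=A.mean(0);n=np.linalg.svd(A-c,full_matrices=False)[2][2];n*=np.sign(n[2]);d=(A-c)@n;A=A[abs(d)<max(2*d.std(),.001)]
print("lid plane",c,n,d.std(),"theta",np.arctan2(n@ex,n[2]), "yaw off",n@ey)
print("lid extent x",(A@ex).min(),(A@ex).max(),"y",(A@ey).min(),(A@ey).max(),"z",A[:,2].min(),A[:,2].max())
c0=np.array([.470,.0945,.0885]);print("panel c0 in case axes",c0@ex,c0@ey)
E
```

```text
{'t': 0.9833, 'joint_positions': array([-8.39004674e-01, -3.06387694e-01, -1.61834675e-01,  1.71634778e+00,
        1.75733193e-03,  2.51046598e+00]), 'dq': array([ 0.95739395, -0.11775815, -0.01917248,  0.08785726,  0.00346194,
        1.49271868]), 'joint_torque': array([ -4.12799522, -20.30035257,  31.44311428,   0.25678184,
        -0.06986178,  -1.01123404]), 'tool_pos': array([ 0.30264915, -0.23606608,  0.27726842]), 'tool_rot': array([-3.13958472e+00, -2.30823183e-04, -2.07879107e-01]), 'contact_force': array([ 0.98039413, -0.88928015,  0.51882016]), 'torque': array([-0.0243192 , -0.03884747, -0.00214727]), 'width': -7.000409349775875e-05}
cam in tool [ 0.07646298 -0.00529584 -0.12574537]
lid plane [0.63505902 0.07246526 0.18527403] [ 0.61805153 -0.1281602   0.77562057] 0.0007471778057930622 theta 0.6830129778075379 yaw off -4.370703333339554e-06
lid extent x 0.5625395596088116 0.6563586310550944 y 0.10772253786930676 0.2947004890923877 z 0.14363203451690043 0.22312254235151874
panel c0 in case axes 0.44094649999999996 0.1879255
```

View pics/wrist1.png

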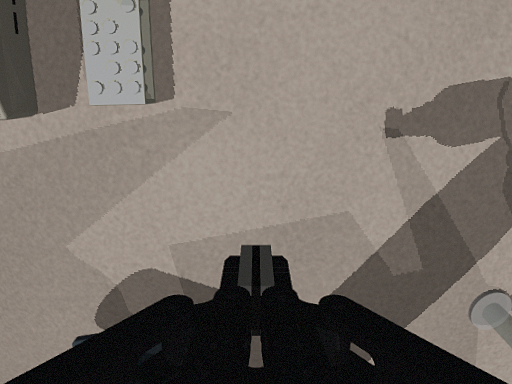

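View pics/side1.png

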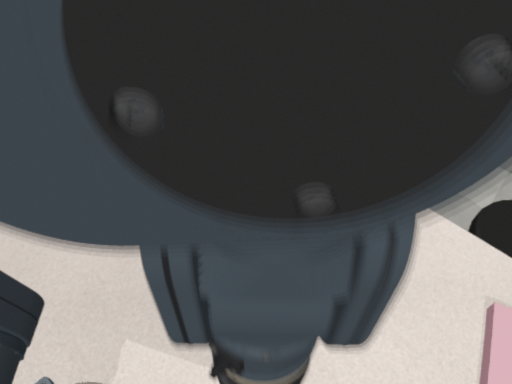

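```bash
python3 - <<'E'
import pickle
from h import *
from scipy.spatial.transform import Rotation as Ro
s=pickle.load(open("wrist1.pkl","rb"))
Rt=Ro.from_euler('xyz',[-3.13958472e+00, -2.30823183e-04, -2.07879107e-01]).as_matrix();p0=np.array([0.30264915, -0.23606608,  0.27726842])
for u in (243,248,268,271,230,282):
  for v in (246,250,258,262,270,280): print(u,v,((pt(s,u,v)-p0)@Rt*1000).round(1))
E
```

```text
243 246 [ 10.8 -11.1  10.8]
243 250 [ 10.7 -10.9   7.1]
243 258 [ 10.7 -10.7  -0.2]
243 262 [ 10.4 -10.5  -3.2]
243 270 [ 10.2 -10.3  -9.2]
243 280 [ 10.8 -10.  -17.4]
248 246 [10.9 -8.9 10.6]
248 250 [10.6 -8.8  7.3]
248 258 [10.4 -8.6  0.3]
248 262 [10.7 -8.5 -3.6]
248 270 [10.4 -8.4 -9.6]
248 280 [ 10.2  -8.2 -16.5]
268 246 [10.5 -0.  11.6]
268 250 [10.4 -0.1  7.8]
268 258 [10.5 -0.4  0.2]
268 262 [10.5 -0.5 -3.2]
268 270 [ 10.7  -0.7 -10. ]
268 280 [  9.9  -0.9 -15.9]
271 246 [-117.2   14.1  277.4]
271 250 [-123.6   14.2  278.8]
271 258 [10.9  0.8 -0.5]
271 262 [10.   0.8 -2.2]
271 270 [10.6  0.5 -9.9]
271 280 [ 10.2   0.2 -16.4]
230 246 [-118.1  -39.5  278.6]
230 250 [-124.1  -39.6  279.1]
230 258 [  6.7 -16.6   7.3]
230 262 [  6.5 -16.4   4.1]
230 270 [  6.2 -15.9  -2.3]
230 280 [  7.2 -15.2 -11.6]
282 246 [-117.2   28.4  277.6]
282 250 [-123.4   28.7  278.6]
282 258 [6.4 6.1 8.2]
282 262 [6.4 5.8 4.4]
282 270 [ 6.1  5.4 -1.8]
282 280 [  6.5   4.8 -10.3]
```

jog_arm(increments=[[[8, 13, 2], [0, 0, 0.12], 1], [[16, 26, 3], [0, 0, 0.24], 1], [[24, 39, 3], [0, 0, 0.36], 1], [[32, 52, 3], [0, 0, 0.48], 1], [[40, 65, 3], [0, 0, 0.6], 1], [[48, 78, 3], [0, 0, 0.72], 1], [[56, 91, 3], [0, 0, 0.84], 1], [[64, 104, 3], [0, 0, 0.96], 1], [[72, 117, 3], [0, 0, 1.08], 1], [[80, 130, 3], [0, 0, 1.2], 1]])

```text
t: 1.92
tool_pos: [0.384, -0.1044, 0.2806]
tool_rot: [-3.138, -0.001, 1.006]
contact_force: [-0.4, 0.1, 0.1]
width: -0.0
```

jog_arm(increments=[[[7, 13, 0], [0, 0, 0.12], 1], [[14, 26, 0], [0, 0, 0.24], 1], [[21, 39, 0], [0, 0, 0.36], 1], [[28, 52, 0], [0, 0, 0.48], 1], [[35, 65, 0], [0, 0, 0.6], 1], [[42, 78, 0], [0, 0, 0.72], 1], [[49, 91, 0], [0, 0, 0.84], 1], [[56, 104, 0], [0, 0, 0.96], 1], [[63, 117, 0], [0, 0, 1.08], 1], [[70, 130, 0], [0, 0, 1.2], 1]])

```text
t: 2.75
tool_pos: [0.4544, 0.0253, 0.28]
tool_rot: [-3.137, -0.001, 2.212]
contact_force: [-0.2, 0.0, -0.0]
width: 0.0002
```

jog_arm(increments=[[[0, 0, -12], [0, 0, 0.12], 1], [[0, 0, -24], [0, 0, 0.24], 1], [[0, 0, -36], [0, 0, 0.36], 1], [[0, 0, -48], [0, 0, 0.48], 1], [[0, 0, -60], [0, 0, 0.6], 1], [[0, 0, -72], [0, 0, 0.72], 1], [[0, 0, -80], [0, 0, 0.72], 1], [[0, 0, -88], [0, 0, 0.72], 1], [[0, 0, -92], [0, 0, 0.72], 1], [[0, 0, -92], [0, 0, 0.72], 1]])

```text
t: 3.58
tool_pos: [0.4538, 0.0251, 0.1869]
tool_rot: [-3.137, -0.003, 2.93]
contact_force: [0.7, 0.6, 0.4]
width: 0.0001
```

```bash
cat > look.py <<'E'
import sys,cv2,pickle
from rig import status,viewer
q=status.sense();print({k:(v if k=='t' else v.round(4)) for k,v in q.items() if k in('t','tool_pos','tool_rot','joint_positions','contact_force')})
for n in sys.argv[2:]:
    s=viewer.snapshot(n);cv2.imwrite(f"pics/{n}{sys.argv[1]}.png",s["image"][:,:,::-1]);pickle.dump(s,open(f"{n}{sys.argv[1]}.pkl","wb"))
E
python3 look.py 2 side top wrist
```

```text
{'t': 3.5833, 'joint_positions': array([-0.0896, -0.1369, -0.2013,  1.5103, -0.0043,  0.1221]), 'tool_pos': array([0.4538, 0.0251, 0.1869]), 'tool_rot': array([-3.1369, -0.0034,  2.9299]), 'contact_force': array([0.6934, 0.5937, 0.3509])}
```

View pics/side2.png

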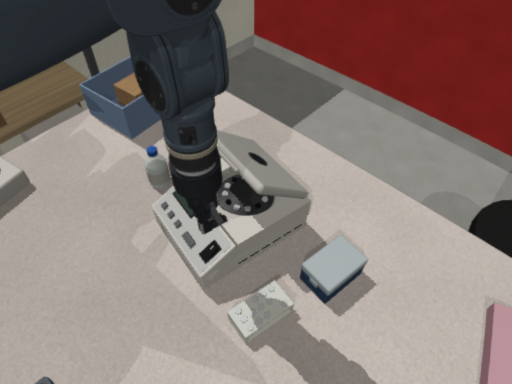

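View pics/wrist2.png

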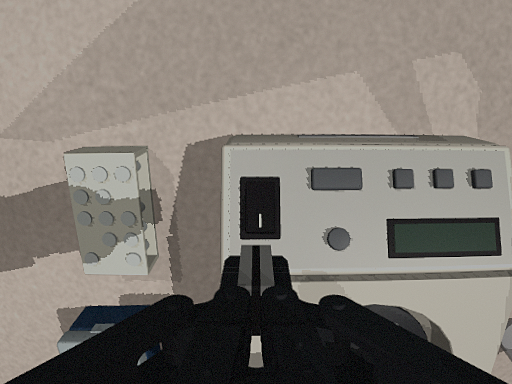

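```bash
python3 - <<'E'
import pickle
from h import *
s=pickle.load(open("wrist2.pkl","rb"))
ex=np.array([.979,-.203,0]);X=cloud(s)
m=np.zeros((384,512),np.uint8);m[150:265,228:380]=1
A=X[(m>0)&(s["image"].min(2)>120)]
for _ in range(4):
    c=A.mean(0);n=np.linalg.svd(A-c,full_matrices=False)[2][2];n*=np.sign(n[2]);d=(A-c)@n;A=A[abs(d)<max(2*d.std(),.001)]
print("plane",c.round(4),n.round(4),np.degrees(np.arctan2(-n[1],-n[0])),np.degrees(np.arccos(n[2])))
g=(s["image"].max(2)<85).astype(np.uint8)
def ray(u,v,h):
    o,dd=rays(s,[(u,v)]);dd=dd[0];return o+dd*(((c+h*n-o)@n)/(dd@n))
for nme,(a,b,e,f) in dict(start=(305,160,366,195),right=(388,165,418,192),mid=(430,165,457,192),left=(468,165,496,192)).items():
    w=(s["image"][b:f,a:e].max(2)<115);ys,xs=np.nonzero(w)
    print(nme,xs.min()+a,xs.max()+a,ys.min()+b,ys.max()+b,ray(xs.mean()+a,ys.mean()+b,.005).round(4))
for uv in [(260,180),(260,190),(260,200),(260,208),(260,216),(255,225),(260,232),(260,238)]:
    p=pt(s,*uv);print(uv,p.round(4),"h",((p-c)@n).round(4))
for uv in [(241,178),(279,178),(279,240),(241,240)]: print(uv,ray(*uv,.005).round(4))
E
```

```text
plane [0.4606 0.0648 0.0867] [-0.4137  0.0858  0.9064] -11.722004408923315 24.990759120664638
start 306 362 167 190 [0.4462 0.0836 0.0839]
right 388 413 168 188 [0.4557 0.1299 0.0839]
mid 430 453 167 188 [0.4617 0.1592 0.0838]
left 468 492 168 188 [0.4677 0.1881 0.0838]
(260, 180) [0.4372 0.0324 0.0812] h 0.0019
(260, 190) [0.443  0.0311 0.0861] h 0.0038
(260, 200) [0.4484 0.0299 0.0915] h 0.0064
(260, 208) [0.4536 0.0288 0.0927] h 0.0052
(260, 216) [0.4577 0.0279 0.0971] h 0.0074
(255, 225) [0.4621 0.0236 0.1005] h 0.0083
(260, 232) [0.4672 0.0259 0.1019] h 0.0076
(260, 238) [0.4731 0.0247 0.0982] h 0.0018
(241, 178) [0.4324 0.0199 0.0837]
(279, 178) [0.4379 0.0457 0.0837]
(279, 240) [0.4757 0.0373 0.1017]
(241, 240) [0.4704 0.0121 0.1017]
```

jog_arm(increments=[[[0, 2, -10], [0, 0, 0], 1], [[1, 4, -22], [0, 0, 0], 1], [[1, 4, -34], [0, 0, 0], 1], [[1, 4, -44], [0, 0, 0], 1], [[1, 4, -52], [0, 0, 0], 1], [[1, 4, -58], [0, 0, 0], 1], [[1, 4, -61], [0, 0, 0], 1], [[1, 4, -63], [0, 0, 0], 1], [[1, 4, -64], [0, 0, 0], 1], [[1, 4, -64], [0, 0, 0], 1]])

```text
t: 4.57
tool_pos: [0.456, 0.0292, 0.1249]
tool_rot: [-3.137, 0.0, 2.931]
contact_force: [-0.3, -0.8, 0.5]
width: -0.0001
```

```bash
python3 look.py 3 wrist side;python3 -c "
import cv2;a=cv2.imread('pics/wrist3.png')[150:330,150:400];b=cv2.imread('pics/side3.png')[150:290,130:320]
cv2.imwrite('pics/w3z.png',cv2.resize(a,None,fx=3,fy=3));cv2.imwrite('pics/s3z.png',cv2.resize(b,None,fx=4,fy=4,interpolation=2))"
```

```text
{'t': 4.5667, 'joint_positions': array([-0.0803, -0.121 , -0.3103,  1.3817, -0.0043,  0.1304]), 'tool_pos': array([0.456 , 0.0292, 0.1249]), 'tool_rot': array([-3.1373e+00,  3.0000e-04,  2.9310e+00]), 'contact_force': array([-0.3079, -0.7746,  0.4686])}
```

View pics/w3z.png

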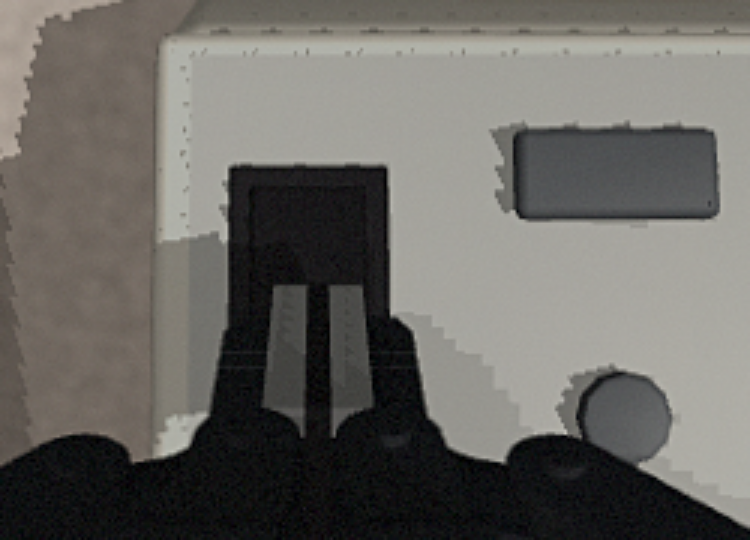

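View pics/s3z.png

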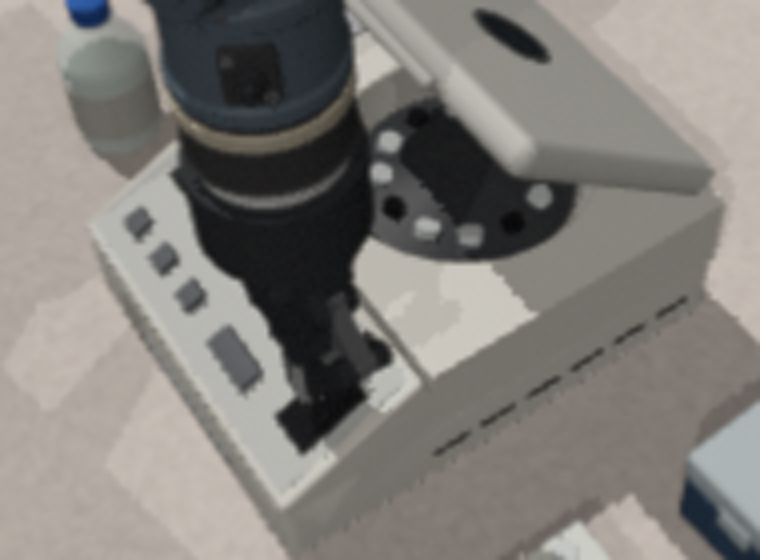

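jog_arm(increments=[[[0, 0, -1], [0, 0, 0], 1], [[0, 0, -2], [0, 0, 0], 1], [[0, 0, -3], [0, 0, 0], 1], [[0, 0, -4], [0, 0, 0], 1], [[0, 0, -5], [0, 0, 0], 1], [[0, 0, -6], [0, 0, 0], 1], [[0, 0, -7], [0, 0, 0], 1], [[0, 0, -7.5], [0, 0, 0], 1], [[0, 0, -8], [0, 0, 0], 1], [[0, 0, -8], [0, 0, 0], 1]])

```text
t: 5.5
tool_pos: [0.4565, 0.0291, 0.1175]
tool_rot: [-3.137, 0.002, 2.931]
contact_force: [0.2, 0.3, 1.1]
width: -0.0004
```

jog_arm(increments=[[[0, 0, -0.5], [0, 0, 0], 1], [[0, 0, -1], [0, 0, 0], 1], [[0, 0, -1.5], [0, 0, 0], 1], [[0, 0, -2], [0, 0, 0], 1], [[0, 0, -2.5], [0, 0, 0], 1], [[0, 0, -3], [0, 0, 0], 1], [[0, 0, -3], [0, 0, 0], 1], [[0, 0, -3], [0, 0, 0], 1], [[0, 0, -3], [0, 0, 0], 1], [[0, 0, -3], [0, 0, 0], 1]])

```text
t: 6.33
tool_pos: [0.4565, 0.0291, 0.1145]
tool_rot: [-3.138, 0.002, 2.931]
contact_force: [0.3, -0.2, 1.4]
width: 0.0002
```

```bash
python3 look.py 4 wrist;python3 -c "
import cv2;a=cv2.imread('pics/wrist4.png')[150:330,150:400]
cv2.imwrite('pics/w4z.png',cv2.resize(a,None,fx=3,fy=3))"
```

```text
{'t': 6.3333, 'joint_positions': array([-0.0802, -0.1168, -0.3274,  1.3591, -0.0043,  0.1303]), 'tool_pos': array([0.4565, 0.0291, 0.1145]), 'tool_rot': array([-3.1375e+00,  1.6000e-03,  2.9311e+00]), 'contact_force': array([ 0.2951, -0.1567,  1.447 ])}
```

View pics/w4z.png

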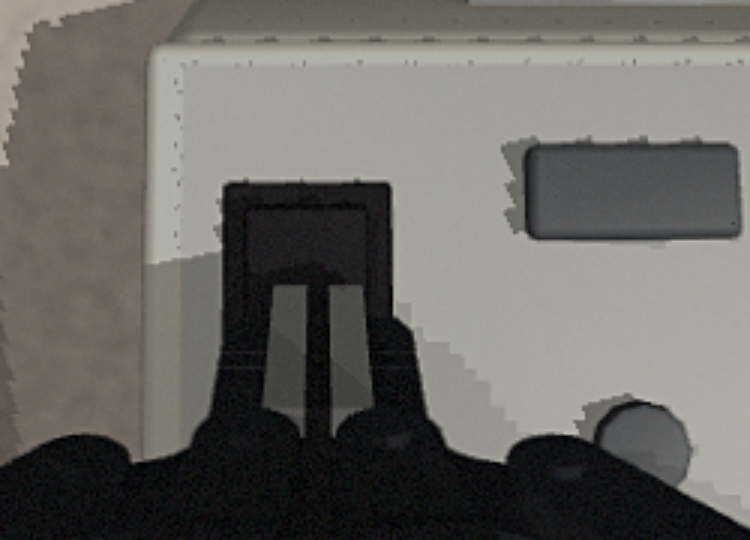

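jog_arm(increments=[[[0, 0, -0.5], [0, 0, 0], 1], [[0, 0, -1], [0, 0, 0], 1], [[0, 0, -1.5], [0, 0, 0], 1], [[0, 0, -1.5], [0, 0, 0], 1], [[0, 0, -2], [0, 0, 0], 1], [[0, 0, -2], [0, 0, 0], 1], [[0, 0, -2.3], [0, 0, 0], 1], [[0, 0, -2.3], [0, 0, 0], 1], [[0, 0, -2.3], [0, 0, 0], 1], [[0, 0, -2.3], [0, 0, 0], 1]])

```text
t: 7.22
tool_pos: [0.4568, 0.0291, 0.1138]
tool_rot: [-3.138, 0.003, 2.931]
contact_force: [-1.4, 0.2, 9.0]
width: 0.0003
```

```bash
python3 look.py 5 wrist
```

```text
{'t': 7.2167, 'joint_positions': array([-0.0802, -0.1171, -0.3291,  1.3563, -0.0044,  0.1303]), 'tool_pos': array([0.4568, 0.0291, 0.1138]), 'tool_rot': array([-3.1375e+00,  2.9000e-03,  2.9311e+00]), 'contact_force': array([-1.4487,  0.2391,  8.9902])}
```

jog_arm(increments=[[[0, 0, 1], [0, 0, 0], 1], [[0, 0, 4], [0, 0, 0], 1], [[0, 0, 10], [0, 0, 0], 1], [[0, 0, 20], [0, 0, 0], 1], [[0, 0, 30], [0, 0, 0], 1], [[-1, 15, 40], [0, 0, 0], 1], [[-1, 30, 40], [0, 0, 0], 1], [[-2, 45, 40], [0, 0, 0], 1], [[-2, 60, 40], [0, 0, 0], 1], [[-2, 60, 40], [0, 0, 0], 1]])

```text
t: 8.1
tool_pos: [0.455, 0.091, 0.1549]
tool_rot: [-3.139, 0.004, 2.934]
contact_force: [-0.3, -0.7, 1.1]
width: 0.0
```

```bash
python3 look.py 6 wrist;python3 - <<'E'
import pickle,cv2
from h import *
s=pickle.load(open("wrist6.pkl","rb"));X=cloud(s)
n=np.array([-.4137,.0858,.9064]);c=np.array([.4606,.0648,.0867]);up=np.array([.887,-.184,.423]);r0=np.array([.4541,.0288,0]);r0[2]=c[2]-(n[0]*(r0[0]-c[0])+n[1]*(r0[1]-c[1]))/n[2]
ac=np.array([.203,.979,0])
D=X-r0;h=(X-c)@n;u=D@up;w=D@ac
for k in range(-17,19,3):
    m=(abs(w)<.006)&(abs(u-k/1000)<.0015)&(s["range_z"]>0)&(h<.02)
    print(k,m.sum(),(np.median(h[m])*1000).round(1) if m.any() else None)
E
```

```text
{'t': 8.1, 'joint_positions': array([ 0.055 , -0.1147, -0.2448,  1.4377, -0.0033,  0.2629]), 'tool_pos': array([0.455 , 0.091 , 0.1549]), 'tool_rot': array([-3.1391,  0.0038,  2.9337]), 'contact_force': array([-0.3287, -0.7008,  1.1329])}
-17 75 3.8
-14 99 8.9
-11 96 8.5
-8 98 7.8
-5 96 7.3
-2 96 6.8
1 93 6.5
4 93 5.8
7 99 5.4
10 97 4.8
13 96 4.4
16 95 3.7
```

View pics/wrist6.png

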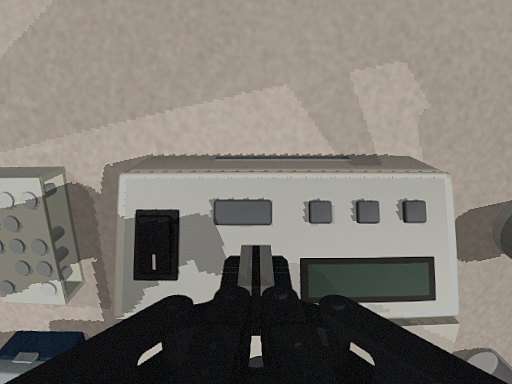

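jog_arm(increments=[[[0, 20, 0], [0, 0, 0], 1], [[-1, 40, 0], [0, 0, 0], 1], [[-1.5, 60, 0], [0, 0, 0], 1], [[-1.5, 70, -5], [0, 0, 0], 1], [[-1.5, 70, -15], [0, 0, 0], 1], [[-1.5, 70, -25], [0, 0, 0], 1], [[-1.5, 70, -34], [0, 0, 0], 1], [[-1.5, 70, -39], [0, 0, 0], 1], [[-1.5, 70, -42], [0, 0, 0], 1], [[-1.5, 70, -42], [0, 0, 0], 1]])

```text
t: 8.98
tool_pos: [0.4527, 0.159, 0.1113]
tool_rot: [-3.137, 0.002, 2.932]
contact_force: [-0.3, 0.2, -0.2]
width: 0.0003
```

```bash
python3 look.py 7 wrist;python3 -c "
import cv2;a=cv2.imread('pics/wrist7.png')[150:330,130:380]
cv2.imwrite('pics/w7z.png',cv2.resize(a,None,fx=3,fy=3))"
```

```text
{'t': 8.9833, 'joint_positions': array([ 0.2013, -0.054 , -0.2754,  1.35  , -0.0053,  0.4107]), 'tool_pos': array([0.4527, 0.159 , 0.1113]), 'tool_rot': array([-3.1365e+00,  1.7000e-03,  2.9321e+00]), 'contact_force': array([-0.3068,  0.1888, -0.1629])}
```

View pics/w7z.png

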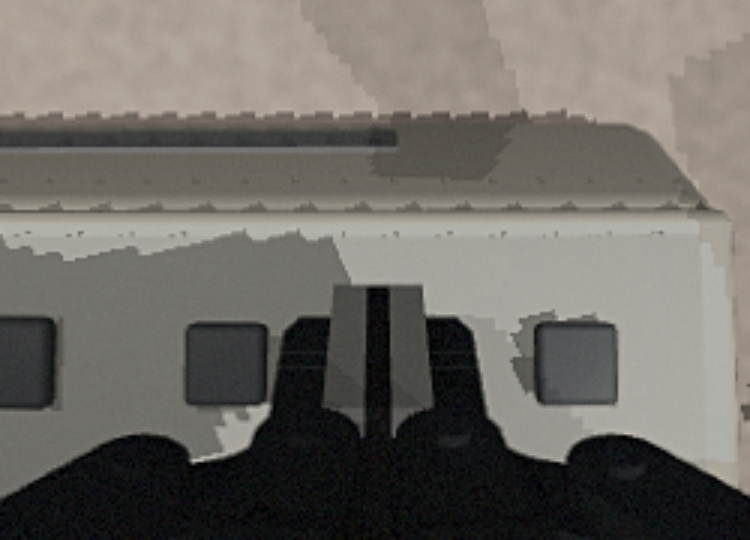

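jog_arm(increments=[[[1, 3, 0], [0, 0, 0], 1], [[1, 3, -1], [0, 0, 0], 1], [[1, 3, -2], [0, 0, 0], 1], [[1, 3, -3], [0, 0, 0], 1], [[1, 3, -4], [0, 0, 0], 1], [[1, 3, -5], [0, 0, 0], 1], [[1, 3, -6], [0, 0, 0], 1], [[1, 3, -7], [0, 0, 0], 1], [[1, 3, -8], [0, 0, 0], 1], [[1, 3, -8], [0, 0, 0], 1]])

```text
t: 9.87
tool_pos: [0.454, 0.1622, 0.1038]
tool_rot: [-3.137, 0.002, 2.932]
contact_force: [-0.1, -0.6, -0.0]
width: 0.0001
```

jog_arm(increments=[[[0, 0, -0.5], [0, 0, 0], 1], [[0, 0, -1], [0, 0, 0], 1], [[0, 0, -1.5], [0, 0, 0], 1], [[0, 0, -2], [0, 0, 0], 1], [[0, 0, -2.5], [0, 0, 0], 1], [[0, 0, -3], [0, 0, 0], 1], [[0, 0, -3], [0, 0, 0], 1], [[0, 0, -3], [0, 0, 0], 1], [[0, 0, -3], [0, 0, 0], 1], [[0, 0, -3], [0, 0, 0], 1]])

```text
t: 10.7
tool_pos: [0.4541, 0.1622, 0.101]
tool_rot: [-3.137, 0.003, 2.932]
contact_force: [0.5, -0.8, 0.8]
width: -0.0001
```

jog_arm(increments=[[[0, 0, -0.5], [0, 0, 0], 1], [[0, 0, -1], [0, 0, 0], 1], [[0, 0, -1.5], [0, 0, 0], 1], [[0, 0, -2], [0, 0, 0], 1], [[0, 0, -2.5], [0, 0, 0], 1], [[0, 0, -2.5], [0, 0, 0], 1], [[0, 0, -2.5], [0, 0, 0], 1], [[0, 0, -2.5], [0, 0, 0], 1], [[0, 0, -2.5], [0, 0, 0], 1], [[0, 0, -2.5], [0, 0, 0], 1]])

```text
t: 11.53
tool_pos: [0.4543, 0.1623, 0.0986]
tool_rot: [-3.137, 0.003, 2.932]
contact_force: [1.5, -0.6, 3.8]
width: 0.0003
```

jog_arm(increments=[[[0, 0, -0.5], [0, 0, 0], 1], [[0, 0, -1], [0, 0, 0], 1], [[0, 0, -1.5], [0, 0, 0], 1], [[0, 0, -2], [0, 0, 0], 1], [[0, 0, -2], [0, 0, 0], 1], [[0, 0, -2], [0, 0, 0], 1], [[0, 0, -2], [0, 0, 0], 1], [[0, 0, -2], [0, 0, 0], 1], [[0, 0, -2], [0, 0, 0], 1], [[0, 0, -2], [0, 0, 0], 1]])

```text
t: 12.37
tool_pos: [0.4544, 0.1624, 0.0967]
tool_rot: [-3.137, 0.003, 2.932]
contact_force: [2.1, -1.2, 5.3]
width: -0.0
```

```bash
python3 look.py 8 wrist side;python3 -c "
import cv2;a=cv2.imread('pics/wrist8.png')[150:330,130:380];b=cv2.imread('pics/side8.png')[150:290,130:320]
cv2.imwrite('pics/w8z.png',cv2.resize(a,None,fx=3,fy=3));cv2.imwrite('pics/s8z.png',cv2.resize(b,None,fx=4,fy=4,interpolation=2))"
```

```text
{'t': 12.3667, 'joint_positions': array([ 0.2073, -0.0417, -0.2929,  1.3182, -0.0051,  0.4165]), 'tool_pos': array([0.4544, 0.1624, 0.0967]), 'tool_rot': array([-3.1375,  0.0033,  2.9325]), 'contact_force': array([ 2.0973, -1.2374,  5.3048])}
```

View pics/w8z.png

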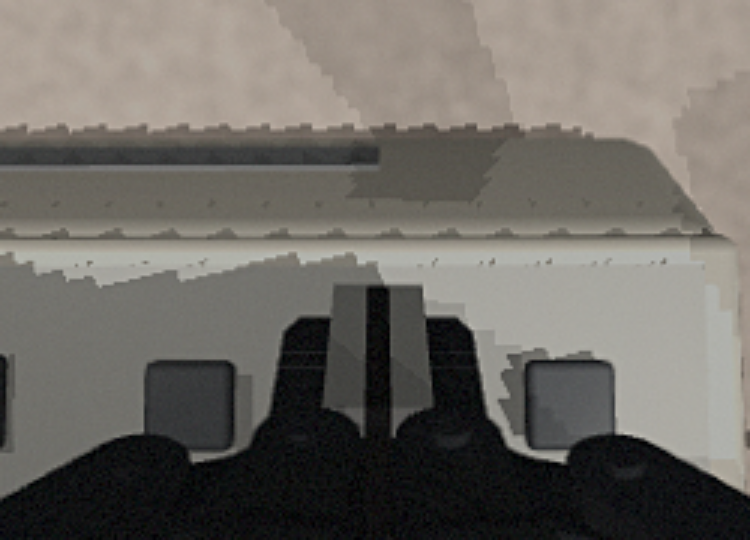

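View pics/s8z.png

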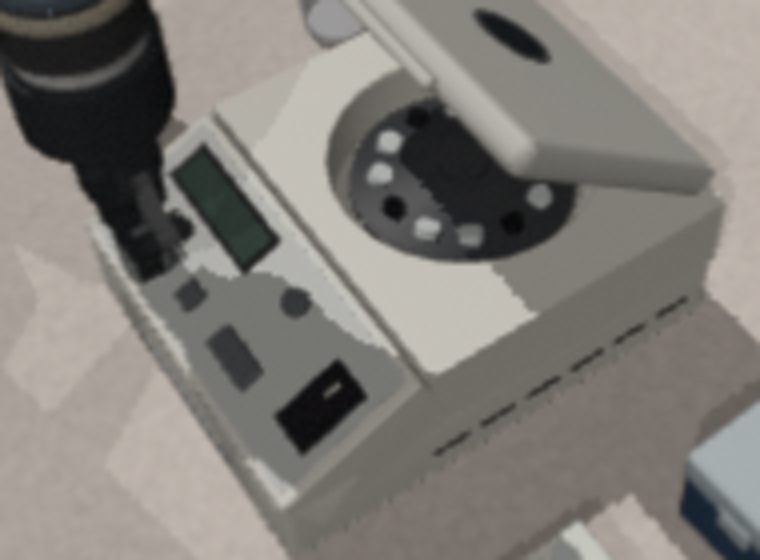

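jog_arm(increments=[[[0, 0, -0.5], [0, 0, 0], 1], [[0, 0, -1], [0, 0, 0], 1], [[0, 0, -1.5], [0, 0, 0], 1], [[0, 0, -1.5], [0, 0, 0], 1], [[0, 0, -1.5], [0, 0, 0], 1], [[0, 0, -1.5], [0, 0, 0], 1], [[0, 0, -1.5], [0, 0, 0], 1], [[0, 0, -1.5], [0, 0, 0], 1], [[0, 0, -1.5], [0, 0, 0], 1], [[0, 0, -1.5], [0, 0, 0], 1]])

```text
t: 13.3
tool_pos: [0.4545, 0.1624, 0.0964]
tool_rot: [-3.138, 0.004, 2.932]
contact_force: [-1.9, -1.6, 10.2]
width: 0.0001
```

jog_arm(increments=[[[0, 0, 2], [0, 0, 0], 1], [[0, 0, 8], [0, 0, 0], 1], [[0, 0, 30], [0, 0, 0], 1], [[0, 0, 60], [0, 0, 0], 1], [[0, 0, 90], [0, 0, 0], 1], [[0, -10, 120], [0, 0, 0], 1], [[0, -20, 150], [0, 0, 0], 1], [[0, -30, 175], [0, 0, 0], 1], [[0, -40, 190], [0, 0, 0], 1], [[0, -40, 190], [0, 0, 0], 1]])

```text
t: 14.13
tool_pos: [0.4555, 0.1214, 0.2897]
tool_rot: [-3.139, 0.008, 2.931]
contact_force: [0.5, -0.5, 0.3]
width: 0.0002
```

```bash
python3 look.py 9 wrist top
```

```text
{'t': 14.1333, 'joint_positions': array([ 0.1216, -0.0831,  0.0527,  1.6996, -0.0056,  0.3324]), 'tool_pos': array([0.4555, 0.1214, 0.2897]), 'tool_rot': array([-3.1386,  0.0084,  2.9308]), 'contact_force': array([ 0.5223, -0.5201,  0.3398])}
```

View pics/wrist9.png

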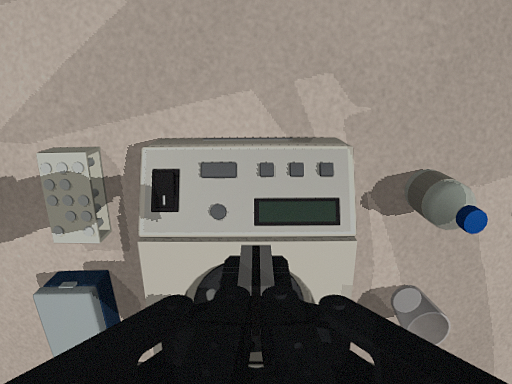

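jog_arm(increments=[[[25, -9, 0], [0, 0, 0], 1], [[50, -18, 0], [0, 0, 0], 1], [[75, -27, 0], [0, 0, 0], 1], [[100, -36, 0], [0, 0, 0], 1], [[125, -44, 0], [0, 0, 0], 1], [[145, -50, 0], [0, 0, 0], 1], [[152, -53, -10], [0, 0, 0], 1], [[152, -53, -25], [0, 0, 0], 1], [[152, -53, -40], [0, 0, 0], 1], [[152, -53, -40], [0, 0, 0], 1]])

```text
t: 15.07
tool_pos: [0.6032, 0.0701, 0.2387]
tool_rot: [-3.136, -0.009, 2.932]
contact_force: [-0.1, -0.7, -0.4]
width: -0.0
```

```bash
python3 look.py 10 wrist side
```

```text
{'t': 15.0667, 'joint_positions': array([ 0.0072,  0.2771,  0.3378,  1.6415, -0.0038,  0.2164]), 'tool_pos': array([0.6032, 0.0701, 0.2387]), 'tool_rot': array([-3.1357, -0.009 ,  2.9324]), 'contact_force': array([-0.1047, -0.7115, -0.3644])}
```

View pics/wrist10.png

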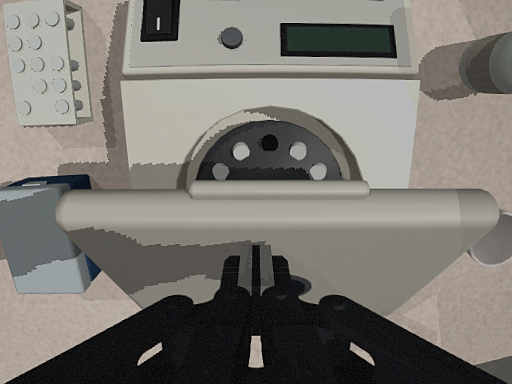

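View pics/side10.png

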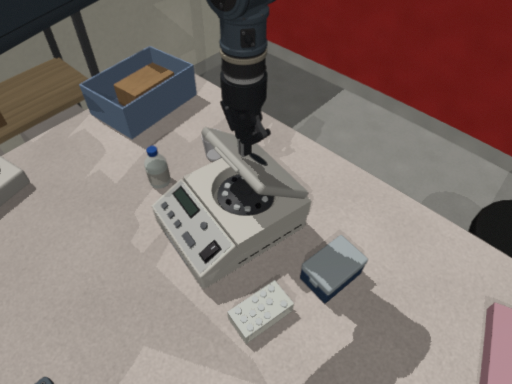

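jog_arm(increments=[[[3, -1, -3], [0, 0, 0], 1], [[3, -1, -7], [0, 0, 0], 1], [[0, 0, -11], [0, 0, 0], 1], [[-3, 0, -15], [0, 0, 0], 1], [[-7, 1, -19], [0, 0, 0], 1], [[-10, 1, -23], [0, 0, 0], 1], [[-13, 2, -27], [0, 0, 0], 1], [[-16, 2, -31], [0, 0, 0], 1], [[-18, 3, -35], [0, 0, 0], 1], [[-20, 3, -38], [0, 0, 0], 1]])

```text
t: 16.0
tool_pos: [0.5836, 0.0733, 0.2043]
tool_rot: [-3.137, -0.004, 2.933]
contact_force: [-0.0, 1.5, 2.6]
width: 0.0001
```

```bash
python3 look.py 11 wrist side; python3 -c "
import cv2;b=cv2.imread('pics/side11.png')[100:260,130:330]
cv2.imwrite('pics/s11z.png',cv2.resize(b,None,fx=3.5,fy=3.5,interpolation=2))"
```

```text
{'t': 16.0, 'joint_positions': array([ 0.0129,  0.2139,  0.1944,  1.5564, -0.0039,  0.2218]), 'tool_pos': array([0.5836, 0.0733, 0.2043]), 'tool_rot': array([-3.1367, -0.0042,  2.9326]), 'contact_force': array([-0.0103,  1.497 ,  2.6326])}
```

View pics/s11z.png

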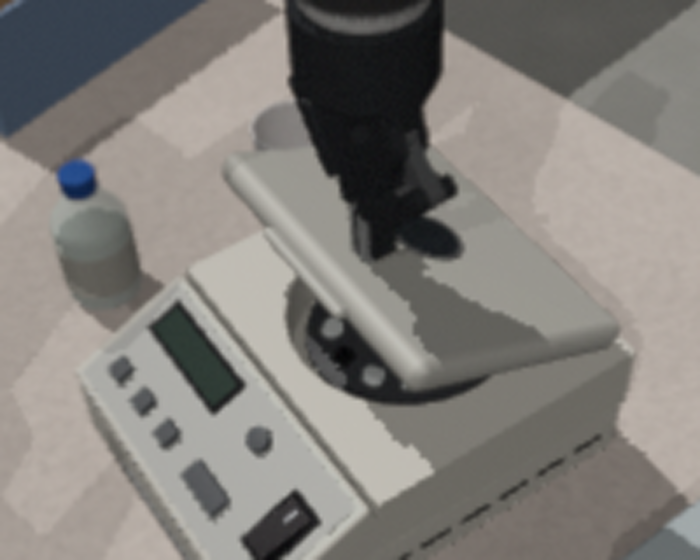

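jog_arm(increments=[[[-2, 0, -5], [0, 0, 0], 1], [[-5, 0, -10], [0, 0, 0], 1], [[-7, 1, -15], [0, 0, 0], 1], [[-9, 1, -20], [0, 0, 0], 1], [[-11, 2, -25], [0, 0, 0], 1], [[-13, 2, -30], [0, 0, 0], 1], [[-15, 2, -35], [0, 0, 0], 1], [[-16, 3, -40], [0, 0, 0], 1], [[-17, 3, -45], [0, 0, 0], 1], [[-18, 3, -48], [0, 0, 0], 1]])

```text
t: 16.93
tool_pos: [0.5651, 0.076, 0.1545]
tool_rot: [-3.136, -0.006, 2.933]
contact_force: [0.2, 0.8, 2.7]
width: -0.0003
```

jog_arm(increments=[[[0, 0, -1], [0, 0, 0], 1], [[0, 0, -2], [0, 0, 0], 1], [[0, 0, -3], [0, 0, 0], 1], [[0, 0, -4], [0, 0, 0], 1], [[0, 0, -5], [0, 0, 0], 1], [[0, 0, -5.5], [0, 0, 0], 1], [[0, 0, -6], [0, 0, 0], 1], [[0, 0, -6.5], [0, 0, 0], 1], [[0, 0, -7], [0, 0, 0], 1], [[0, 0, -7], [0, 0, 0], 1]])

```text
t: 17.77
tool_pos: [0.565, 0.0759, 0.1481]
tool_rot: [-3.136, -0.006, 2.933]
contact_force: [-1.8, -0.3, 3.6]
width: -0.0001
```

jog_arm(increments=[[[0, 0, -0.5], [0, 0, 0], 1], [[0, 0, -1], [0, 0, 0], 1], [[0, 0, -1.5], [0, 0, 0], 1], [[0, 0, -2], [0, 0, 0], 1], [[0, 0, -2], [0, 0, 0], 1], [[0, 0, -2], [0, 0, 0], 1], [[0, 0, -2], [0, 0, 0], 1], [[0, 0, -2], [0, 0, 0], 1], [[0, 0, -2], [0, 0, 0], 1], [[0, 0, -2], [0, 0, 0], 1]])

```text
t: 18.6
tool_pos: [0.565, 0.0759, 0.148]
tool_rot: [-3.136, -0.005, 2.933]
contact_force: [-5.2, 0.8, 9.8]
width: 0.0003
```

jog_arm(increments=[[[0, 0, 2], [0, 0, 0], 1], [[0, 0, 10], [0, 0, 0], 1], [[0, 0, 25], [0, 0, 0], 1], [[-15, 1, 40], [0, 0, 0], 1], [[-40, 3, 40], [0, 0, 0], 1], [[-65, 5, 40], [0, 0, 0], 1], [[-90, 7, 40], [0, 0, 0], 1], [[-115, 9, 40], [0, 0, 0], 1], [[-126, 10, 30], [0, 0, 0], 1], [[-126, 10, 20], [0, 0, 0], 1]])

```text
t: 19.43
tool_pos: [0.438, 0.0862, 0.1686]
tool_rot: [-3.136, -0.003, 2.933]
contact_force: [0.8, 0.7, 0.1]
width: 0.0003
```

```bash
python3 look.py 12 wrist side; python3 - <<'E'
import pickle
from h import *
s=pickle.load(open("side12.pkl","rb"));X=cloud(s)
ex=np.array([.979,-.203,0]);ey=np.array([.203,.979,0])
a=X@ex;b=X@ey
for xs in (.52,.54,.58,.62,.65):
    m=(abs(a-xs)<.008)&(abs(b-.19)<.08)&(X[...,2]<.15)&(X[...,2]>.1);print(xs,m.sum(),np.median(X[...,2][m]).round(4))
E
```

```text
{'t': 19.4333, 'joint_positions': array([ 0.0469, -0.156 , -0.2545,  1.4765, -0.0045,  0.2553]), 'tool_pos': array([0.438 , 0.0862, 0.1686]), 'tool_rot': array([-3.1362e+00, -2.9000e-03,  2.9332e+00]), 'contact_force': array([0.8457, 0.6651, 0.0988])}
0.52 470 0.1308
0.54 453 0.1308
0.58 430 0.1312
0.62 402 0.1307
0.65 377 0.1308
```

View pics/wrist12.png

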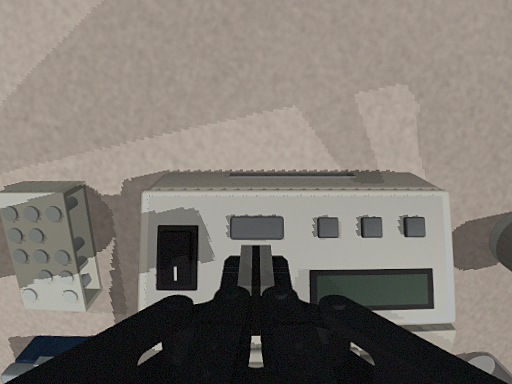

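View pics/side12.png

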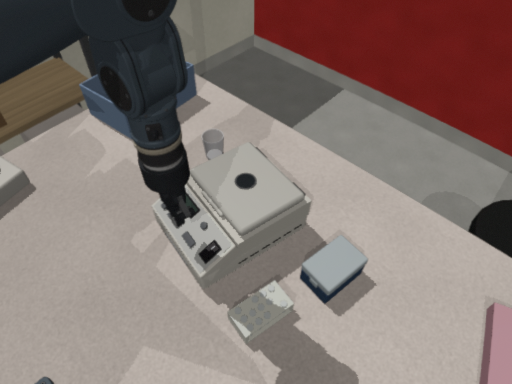

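jog_arm(increments=[[[0, 0, -10], [0, 0, 0], 1], [[0.5, 0, -22], [0, 0, 0], 1], [[0.5, 0, -34], [0, 0, 0], 1], [[0.5, 0, -44], [0, 0, 0], 1], [[0.5, 0, -52], [0, 0, 0], 1], [[0.5, 0, -57], [0, 0, 0], 1], [[0.5, 0, -60], [0, 0, 0], 1], [[0.5, 0, -62], [0, 0, 0], 1], [[0.5, 0, -63], [0, 0, 0], 1], [[0.5, 0, -63], [0, 0, 0], 1]])

```text
t: 20.37
tool_pos: [0.4391, 0.0858, 0.1034]
tool_rot: [-3.135, -0.006, 2.933]
contact_force: [0.4, -0.0, 0.5]
width: -0.0001
```

jog_arm(increments=[[[0, 0, -1], [0, 0, 0], 1], [[0, 0, -2], [0, 0, 0], 1], [[0, 0, -3], [0, 0, 0], 1], [[0, 0, -4], [0, 0, 0], 1], [[0, 0, -5], [0, 0, 0], 1], [[0, 0, -6], [0, 0, 0], 1], [[0, 0, -7], [0, 0, 0], 1], [[0, 0, -7.5], [0, 0, 0], 1], [[0, 0, -7.5], [0, 0, 0], 1], [[0, 0, -7.5], [0, 0, 0], 1]])

```text
t: 21.2
tool_pos: [0.4401, 0.0858, 0.0973]
tool_rot: [-3.136, -0.003, 2.933]
contact_force: [1.0, -0.7, 7.5]
width: 0.0001
```

jog_arm(increments=[[[0, 0, -0.5], [0, 0, 0], 1], [[0, 0, -1], [0, 0, 0], 1], [[0, 0, -1.5], [0, 0, 0], 1], [[0, 0, -1.5], [0, 0, 0], 1], [[0, 0, -1.5], [0, 0, 0], 1], [[0, 0, -1.5], [0, 0, 0], 1], [[0, 0, -1.5], [0, 0, 0], 1], [[0, 0, -1.5], [0, 0, 0], 1], [[0, 0, -1.5], [0, 0, 0], 1], [[0, 0, -1.5], [0, 0, 0], 1]])

```text
t: 22.03
tool_pos: [0.4402, 0.0858, 0.0972]
tool_rot: [-3.136, -0.003, 2.933]
contact_force: [-2.4, -0.8, 9.2]
width: 0.0002
```

jog_arm(increments=[[[0, 0, 2], [0, 0, 0], 1], [[0, 0, 8], [0, 0, 0], 1], [[0, 0, 20], [0, 0, 0], 1], [[-10, 0, 45], [0, 0, 0], 1], [[-25, 0, 70], [0, 0, 0], 1], [[-40, 0, 95], [0, 0, 0], 1], [[-55, 0, 120], [0, 0, 0], 1], [[-70, 0, 140], [0, 0, 0], 1], [[-80, 0, 150], [0, 0, 0], 1], [[-80, 0, 150], [0, 0, 0], 1]])

```text
t: 22.87
tool_pos: [0.3604, 0.086, 0.2509]
tool_rot: [-3.137, 0.003, 2.933]
contact_force: [-0.1, 1.5, -0.1]
width: 0.0002
```

```bash
python3 look.py 13 wrist side; python3 - <<'E'
import pickle
from h import *
ex=np.array([.979,-.203,0]);ey=np.array([.203,.979,0])
for n in("wrist13","wrist9"):
    s=pickle.load(open(n+".pkl","rb"));X=cloud(s)
    nn=np.array([-.4137,.0858,.9064]);c=np.array([.4606,.0648,.0867]);h=(X-c)@nn
    up=np.array([.887,-.184,.423])
    for k,p in dict(left=(.4687,.188),mid=(.4627,.159),right=(.4567,.1295),start=(.447,.0833),rel=(.485,.0755),rfar=(.465,.0266)).items():
        m=np.hypot(X[...,0]-p[0],X[...,1]-p[1])<.004;print(n,k,m.sum(),(np.median(h[m])*1000).round(1))
E
```

```text
{'t': 22.8667, 'joint_positions': array([ 0.0566, -0.3548, -0.2511,  1.6728, -0.0049,  0.2652]), 'tool_pos': array([0.3604, 0.086 , 0.2509]), 'tool_rot': array([-3.1373e+00,  2.9000e-03,  2.9330e+00]), 'contact_force': array([-0.1131,  1.4647, -0.1161])}
wrist13 left 58 5.2
wrist13 mid 59 5.1
wrist13 right 64 5.2
wrist13 start 0 nan
wrist13 rel 0 nan
wrist13 rfar 0 nan
wrist9 left 54 5.2
wrist9 mid 110 236.6
wrist9 right 69 5.4
wrist9 start 50 5.2
wrist9 rel 55 5.3
wrist9 rfar 50 4.2
  return _methods._mean(a, axis=axis, dtype=dtype,
  ret = ret.dtype.type(ret / rcount)
```

View pics/side13.png

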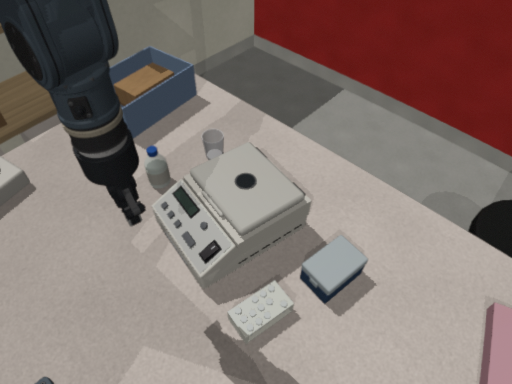

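```bash
python3 - <<'E'
import pickle
from h import *
for n in("side0","side13"):
    s=pickle.load(open(n+".pkl","rb"));X=cloud(s)
    nn=np.array([-.4137,.0858,.9064]);c=np.array([.4606,.0648,.0867]);h=(X-c)@nn
    for k,p in dict(left=(.4687,.188),mid=(.4627,.159),right=(.4567,.1295),start=(.447,.0833),rel=(.485,.0755),rfar=(.465,.0266)).items():
        m=np.hypot(X[...,0]-p[0],X[...,1]-p[1])<.004;print(n,k,m.sum(),(np.median(h[m])*1000).round(1))
from rig import ctrl
print(ctrl.finish_job())
E
```

```text
side0 left 11 4.9
side0 mid 11 5.6
side0 right 13 5.0
side0 start 14 4.7
side0 rel 12 4.5
side0 rfar 11 8.3
side13 left 9 6.0
side13 mid 12 4.8
side13 right 14 4.8
side13 start 13 5.2
side13 rel 10 4.8
side13 rfar 11 4.7
the job is handed in; nothing more can be done
None
```

I worked all four steps in order with the closed fingertips and handed the job in at about 23 s. The hand-in reports no verdict.

| Step | What I did | Reading at the time |
|---|---|---|
| Rocker | Pressed the far half over to its stop | 9 N at the stop; far point measured 4.4 mm above the panel (on is about 4.5) |
| Middle program key | Pressed to its hard stop with the lid still open | About 10 N |
| Lid | Pushed down along its arc at about 0.7 rad/s to its stop | About 10 N on the stop; top face flat at 131 mm |
| Start key | Pressed to its hard stop | About 9 N |

**Last checks:** In the final side view all five keys stood 4.8–6.0 mm above the panel, against 4.5–5.6 mm at the start. The rocker far point was at 4.7 mm and the lid was shut. The rack, tip box, bottle and beaker looked unmoved, though I judged that by eye and did not measure it. The arm was clear of everything.

**Doubtful points:**
- **Middle key:** its bottoming height came out about 2 mm lower than my panel-plane estimate. The force built up like the key's spring before the stop, so I took the key as fully pressed, but it was hidden under the fingertips at the time.
- **Key heights:** they read about 1 mm below the nominal 6 mm from the start, which is within the camera calibration.

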